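# Close up the battery and tip the packing block into its gap

## Task

Make the battery ready to go back in the lift: push its three white flip caps over until they are fully shut, and tip over the timber packing block that stands on end in the gap in front of the battery, so that it lies down flat in that gap, on the tray's floor. Do it only by pushing with the fingers: do not pick the block up or take it out of its gap, and leave the other things on the bench undisturbed.

Things in the scene. Friction and masses are not known exactly. Their poses are not given: they have to be found in the camera images.
- tray: Blue open steel tray, 204 (x) x 360 (y) x 30 mm high, walls and floor 4 mm, fixed to the bench, a maroon battery fixed in it. Origin: centre of its underside; x points away from the robot, y left along its length, z up. A 50 mm high grey block fills the tray at each end of the battery.
- battery_top (a point): Centre of the top of the maroon battery's case (130 x 260 x 150 mm), at tray x = 29, y = 0, z = 154 mm; its axes are the tray's. The robot-side face of the battery is at tray x = -36 mm. Brass terminal posts (r 8 mm, tops at z = 174 mm) stand at tray x = 67, y = +-108 mm.
- gap_mid (a point): Middle of the floor of the gap for the packing block: the straight lane between the battery's robot-side face and the tray's front wall, 62 mm wide (tray x -98 to -36 mm), 352 mm long (tray y -176 to +176 mm), floor at z = 4 mm. This point is at tray x = -67, y = 0, z = 4 mm; its axes are the tray's.
- spacer: Loose pale timber packing block, yellow bands at its ends, 45 x 45 x 130 mm, 0.12 to 0.24 kg, standing on end in the gap, anywhere along it, about square to it. Origin: centre of its lower end as it stands; z along its length. It must be tipped along the gap, towards the end of the gap that has more room.
- spacer_mid (a point): Centre of the packing block, 65 mm above its origin along its length (69 mm above the bench while it stands, 26.5 mm when it lies flat in the tray).
- cap_left (a joint): Angle of the left (+y) white flip cap on the battery, rad: 0 = shut (level, reaching to tray +x, top at z = 174 mm), 1.57 = upright, limit 2.0 (leaning to the robot). Flap 44 long x 40 wide x 8 mm, hinged along tray y on its robot-side edge. Friction hinge, no latch: stays where left, about 0.5 N at the tip moves it.
- cap_left_hinge (a point): Hinge of the left (+y) cap, fixed on the battery at tray x = 5, y = 65, z = 170 mm; its axes are the tray's.
- cap_left_tip (a point): Middle of the free edge of the left (+y) cap, 44 mm from its hinge.
- cap_mid (a joint): Angle of the middle white flip cap on the battery, rad: 0 = shut (level, reaching to tray +x, top at z = 174 mm), 1.57 = upright, limit 2.0 (leaning to the robot). Flap 44 long x 40 wide x 8 mm, hinged along tray y on its robot-side edge. Friction hinge, no latch: stays where left, about 0.5 N at the tip moves it.
- cap_mid_hinge (a point): Hinge of the middle cap, fixed on the battery at tray x = 5, y = 0, z = 170 mm; its axes are the tray's.
- cap_mid_tip (a point): Middle of the free edge of the middle cap, 44 mm from its hinge.
- cap_right (a joint): Angle of the right (-y) white flip cap on the battery, rad: 0 = shut (level, reaching to tray +x, top at z = 174 mm), 1.57 = upright, limit 2.0 (leaning to the robot). Flap 44 long x 40 wide x 8 mm, hinged along tray y on its robot-side edge. Friction hinge, no latch: stays where left, about 0.5 N at the tip moves it.
- cap_right_hinge (a point): Hinge of the right (-y) cap, fixed on the battery at tray x = 5, y = -65, z = 170 mm; its axes are the tray's.
- cap_right_tip (a point): Middle of the free edge of the right (-y) cap, 44 mm from its hinge.
- water_bottle: White water bottle with a blue cap, r 36, 190 mm tall; a loose bystander, not part of the work. Origin: centre of its underside.
- grease_jar: Red jar with a steel lid, r 32, 70 mm tall; a loose bystander, not part of the work. Origin: centre of its underside.
- wrench: Steel wrench lying flat between the robot and the tray; a loose bystander, not part of the work. Origin: centre of its underside.
- brush: Hand brush lying flat; a loose bystander, not part of the work. Origin: centre of its underside.
- mug: Blue mug, r 40, 90 mm tall; a loose bystander, not part of the work. Origin: centre of its underside.
- spray_can: Yellow can, r 30, 170 mm tall; a loose bystander, not part of the work. Origin: centre of its underside.
- screwdriver: Screwdriver lying flat; a loose bystander, not part of the work. Origin: centre of its underside.
Things that resemble listed ones, but are neither listed nor needed, are in the scene too. Of the things that look like the spacer, take the one that is farthest to the robot's right at the start.

How it is judged:
At the end, for the whole second after the job is handed in: All three caps within 0.1 rad of shut; the packing block lying on its side in the gap on the tray's floor (its length within about 0.12 rad of level, its centre less than 34 mm above the bench and within 20 mm of the gap's centre line), at rest (value of joint each of cap_left, cap_mid, cap_right below 0.1 rad and angle between spacer's own z axis and vertical between 1.45 and 1.69 rad and height (world z) of spacer_mid below 0.034 m and x of spacer_mid in the frame of tray between -0.087 and -0.047 m and y of spacer_mid in the frame of tray between -0.125 and 0.125 m and linear speed of spacer below 0.02 m/s); the robot touches nothing.
It fails at once if the packing block is lifted (its centre rises over 95 mm above the bench) (height (world z) of spacer_mid above 0.095 m).
It fails at once if the packing block leaves its gap (x of spacer_mid in the frame of tray below -0.11 m or x of spacer_mid in the frame of tray above -0.03 m or y of spacer_mid in the frame of tray above 0.19 m or y of spacer_mid in the frame of tray below -0.19 m).
It fails at once if another thing on the bench is moved more than 30 mm or knocked over (distance of any of water_bottle, grease_jar, wrench, brush, mug, spray_can, screwdriver from where it was at the start of the episode above 0.03 m or angle between any of water_bottle, grease_jar, mug, spray_can's own z axis and vertical above 0.5 rad).
It also fails if it takes over 43 s, if anything falls off the work surface, if the arm or the gripper's body presses on something with over 40 N, if the wrist force passes 120 N, or if a joint passes its speed limit or range.

## Robot

A 6-joint arm with a two-finger parallel gripper is mounted at the origin on the work surface. World frame = base frame: x ahead of the robot, y to its left, z up, the work surface at z = 0. Lengths are in m, angles in rad, forces in N, time in s.
With the tool pointing down it reaches from about 0.325 to 0.925 m from the base axis. Payload 3.1 kg.
Tool frame: the origin (TCP) lies at the very end of the fingers, on their centre line; the grasp point (between the pads) lies 19 mm behind it; z points along the fingers, y is the line along which they close (so a half turn about z gives the same grasp; the last joint's range is limited). The gripper opens to 85 mm and grips with 20 to 120 N. Pads are 22 mm wide; open, the fingers measure 114 mm over their backs; the gripper's body (76 mm by 85 mm) begins 54 mm behind the grasp point. The pads swing forward as they close: fully open they stand 13 mm farther back than shut.
Start: joints at [1.073, 0.217, 1.613, -0, 1.311, -0.112], TCP at [0.235, 0.579, 0.231] pointing down, gripper open.
Joint ranges: [-2.75, 2.75], [-0.78, 2.1], [0.31, 2.55], [-1.13, 4.27], [0.13, 2.63], [-2.58, 2.58]. Speed limits (rad/s): [2.79, 2.79, 3.14, 3.14, 3.14, 3.14].

## Interface

Orientations are given as a rotation vector (axis times angle).
In Python, from plant import ctrl, optics, job gives the robot as it stands. The module is installed in compiled form; this text tells all that it offers.
- The arm moves only by the shell command python3 -m inch 'ROWS' [OPENING] [FORCE]. ROWS is a JSON object of lists of equal length, an entry for each row: "slide": the shift along the world's x, y, z in cm, a list of three; "angular": the turn, a rotation vector about the world's x, y, z in rad, a list of three. A call has 1 to 10 rows; each row is the pose to reach, as a shift and turn from the pose commanded when the call began; what a row does not reach only later rows make up. A row lasts 1/8 s, in which the tool goes at most 62.5 mm and 10.7 degrees, less where a joint would pass 70% of its speed; a pose out of reach is approached as far as the arm can. A call with a gripper value outside its range is refused whole. OPENING is the closure, from -1 (fully open) to 1 (shut), set as the call begins (- or left out, the last holds). The fingers move at their own pace and stop on an object; FORCE is the grip in N (left out, the last holds). Time passes only in rows, so rows that repeat a pose let the fingers close. It gives the time, the measured TCP pose, the force, the opening and the grip force at its end, in the units of the state.
- ctrl.observe(): the state, without advancing time (a new reading comes with each control period).
- optics.snapshot(name): name is "side" or "top"; returns (picture, depth): 480x640x3 uint8, red, green, blue; 480x640 float32, m along the optical axis (not along the pixel's ray), 0 where there is no reading.
- optics.camera_params(name): a dict with "intrinsics" (3x3 intrinsics, pixels), "k1" (the pictures are not rectified: a ray, as slopes to the right and down, at radius r is drawn at 1 + k1 r^2 times it, then the intrinsics apply), "R" (3x3) and "t" (3): a world point X has camera coordinates R X + t. Camera axes: x right, y down, z forward; pixel columns grow to the right and rows downward; lengths in m; the calibration is good to about 2 mm. A picture is of the moment at which its call begins. camera_params takes no time and is no camera call.
- job.close_job(): hands the job in; it is judged then, once.
Trained networks look in the newest picture that a camera, given by its name, has taken for a name from the list of things; names that differ only in an ending like _2 or _b are one class to them, and where a whole thing is asked for, a point or a joint stands for the part that bears it (a point fixed in the world has none). Each returns a list of dicts, best first, with "p" (0 to 1); they miss things now and then, are a little off and sometimes report something else, mostly with a low value. They report only what shows in the picture. A call takes as long as a camera call. They do not tell look-alikes from the thing itself.
- optics.masks_of(camera, query): "mask" (480x640 bool, what is visible of it) and "bbox" ([left, top, width, height] as shares, 0 to 1, of the picture: columns of its width, rows of its height, round what is visible of it).
- optics.pinpoint(camera, query): "centre" ([column, row] as shares, 0 to 1, of the picture: columns of its width, rows of its height: a listed point, or the origin of a listed thing).
The state is a dict: "time_s": time; "joints": joint angles; "joint_velocities": joint speeds; "effort": joint torques, N m; "tool_pos": TCP position; "tool_rot": TCP orientation; "force": force on the tool from outside, world axes, zero at the start; "torque": the same for the moment, N m; "grip_width": finger opening in m; "grip_force": force on a finger pad.
Only numpy, scipy, OpenCV 4.12 (cv2) and the standard library are available. Lean on these libraries where they do the work, as an engineer would, in place of code of your own. Each camera call takes 0.05 s, during which the arm holds its last target. There are 200 camera calls.

## Working session

There is one attempt and no reset: what is moved stays moved. The work goes in short steps, Python scripts to look and compute and a shell command to move; the robot and the scene stay as the last step left them, time stands still between calls to the robot, and variables do not carry over. Pictures are saved under pics/ and viewed, at most 10 in all, crops included, and the job is handed in when it is done.

```bash
mkdir -p pics; cat > h.py <<'E'
import numpy as np, cv2
from plant import ctrl, optics, job
def ray(cam,u,v):
    p=optics.camera_params(cam);K=np.array(p["intrinsics"]);k=p["k1"]
    d=np.array([(u-K[0,2])/K[0,0],(v-K[1,2])/K[1,1]]);s=d.copy()
    for _ in range(20): s=d/(1+k*(s@s))
    return np.r_[s,1.]
def world(cam,u,v,z):  # depth z
    p=optics.camera_params(cam);return np.array(p["R"]).T@(ray(cam,u,v)*z-np.array(p["t"]).ravel())
def at_h(cam,u,v,h):   # on plane z=h
    p=optics.camera_params(cam);R=np.array(p["R"]);c=-R.T@np.array(p["t"]).ravel();d=R.T@ray(cam,u,v)
    return c+d*(h-c[2])/d[2]
def proj(cam,X):
    p=optics.camera_params(cam);K=np.array(p["intrinsics"]);c=np.array(p["R"])@X+np.array(p["t"]).ravel()
    s=c[:2]/c[2];s=s*(1+p["k1"]*(s@s));return K[0,0]*s[0]+K[0,2],K[1,1]*s[1]+K[1,2]
def save(img,name): cv2.imwrite('pics/'+name,img[:,:,::-1])
E
python3 - <<'E'
from h import *
for c in("side","top"):
    im,d=optics.snapshot(c);save(im,c+'0.png');np.savez(c+'0.npz',im=im,d=d)
    p=optics.camera_params(c);print(c,-np.array(p["R"]).T@np.array(p["t"]).ravel(),np.array(p["R"])[2])
    for q in("spacer","spacer_mid","battery_top","gap_mid","cap_left_hinge","cap_left_tip","cap_mid_hinge","cap_mid_tip","cap_right_hinge","cap_right_tip"):
        for r in optics.pinpoint(c,q)[:3]:
            u,v=r["centre"][0]*640,r["centre"][1]*480
            z=d[min(int(v),479),min(int(u),639)]
            print(q,round(r["p"],2),round(u),round(v),world(c,u,v,z).round(3) if z>0 else None)
s=ctrl.observe();print(s["time_s"],s["tool_pos"],s["tool_rot"],s["grip_width"])
E
```

```text
side [ 0.13617787 -0.94615859  0.93628401] [ 0.31141637  0.72446659 -0.61495366]
spacer 0.97 382 239 [0.77  0.029 0.033]
spacer 0.93 308 306 [ 0.46  -0.126  0.021]
spacer 0.73 236 257 [0.347 0.149 0.019]
spacer_mid 0.93 308 286 [ 0.463 -0.127  0.092]
spacer_mid 0.71 384 224 [0.772 0.027 0.089]
spacer_mid 0.64 246 223 [0.404 0.215 0.081]
battery_top 0.97 332 231 [ 0.575 -0.03   0.163]
gap_mid 0.66 303 282 [ 0.451 -0.123  0.108]
cap_left_hinge 0.73 327 219 [ 0.56  -0.027  0.208]
cap_left_tip 0.46 324 205 [0.577 0.026 0.213]
cap_mid_hinge 0.93 328 229 [ 0.553 -0.05   0.192]
cap_mid_tip 0.59 326 215 [0.575 0.01  0.192]
cap_right_hinge 0.57 332 246 [ 0.543 -0.101  0.175]
cap_right_tip 0.58 332 233 [ 0.545 -0.091  0.21 ]
top [ 0.35219765 -0.01869711  1.77001198] [ 0.13797627  0.01317726 -0.99034787]
spacer 0.74 266 321 [0.349 0.162 0.134]
spacer 0.7 242 301 [0.407 0.231 0.125]
spacer 0.65 304 183 [0.751 0.047 0.103]
spacer_mid 0.86 303 178 [0.759 0.045 0.136]
spacer_mid 0.84 243 297 [0.419 0.227 0.129]
spacer_mid 0.67 262 322 [0.347 0.173 0.129]
battery_top 0.82 331 237 [ 0.579 -0.029  0.165]
gap_mid 0.79 328 272 [ 0.493 -0.017  0.006]
cap_left_tip 0.48 309 237 [0.575 0.031 0.212]
cap_mid_hinge 0.64 331 244 [ 0.552 -0.027  0.217]
cap_mid_hinge 0.19 307 242 [0.567 0.039 0.152]
cap_mid_tip 0.41 357 277 [ 0.467 -0.1    0.132]
cap_mid_tip 0.38 333 242 [ 0.56  -0.032  0.199]
cap_right_hinge 0.61 353 248 [ 0.541 -0.087  0.209]
cap_right_tip 0.53 353 247 [ 0.544 -0.087  0.212]
1.1 [0.23518698 0.5790915  0.23133077] [6.02281248e-01 3.08329826e+00 8.93136905e-05] 0.08538609364758977
```

```bash
python3 - <<'E'
from h import *
a=np.load('top0.npz')['im'];b=np.load('side0.npz')['im']
save(cv2.resize(a[120:400,180:500],(800,700))[:600],'t1.png')
save(cv2.resize(b[150:390,180:500],(800,600)),'s1.png')
E
```

```text
(no output)
```

View pics/t1.png

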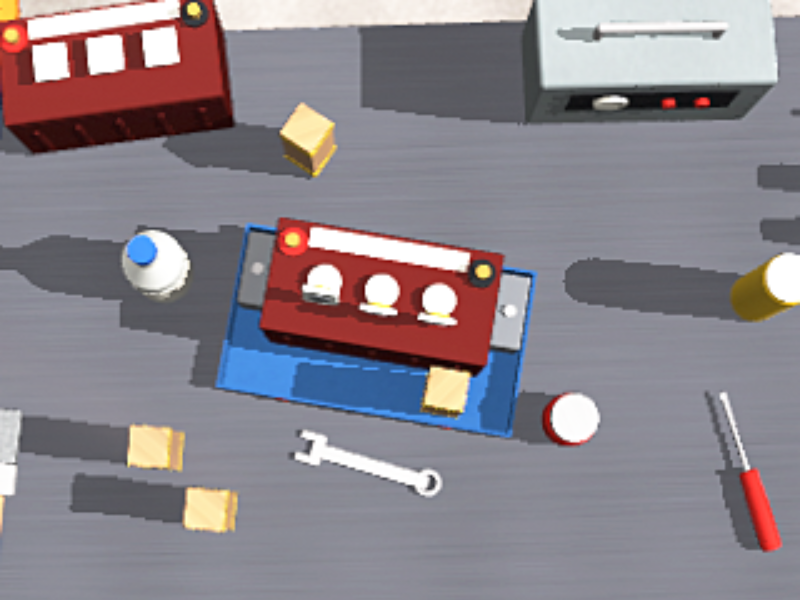

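View pics/s1.png

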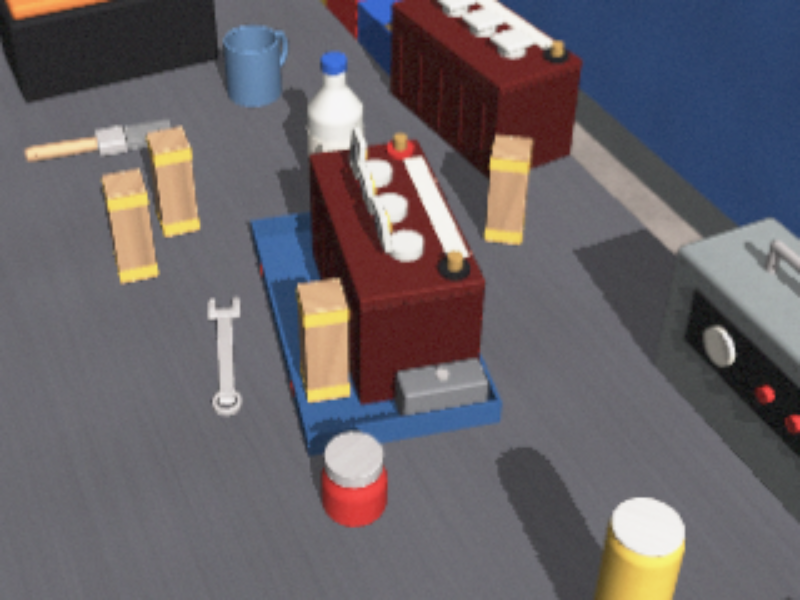

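The top crop shows four look-alike blocks: (308,135) behind the tray, (447,390) in the tray gap, and (155,447) and (210,510) on the bench at left. I choose (447,390): it is farthest right and stands in the gap. The side crop agrees, showing it at about (325,340) with all three caps near upright at (360–390, 150–240). Next I fit the tray pose and the block.

```bash
python3 - <<'E'
from h import *
from scipy.optimize import least_squares
f=lambda c,o=(180,120):np.array(c)/2.5+np.array(o)
# tray rim outer corners by tray xy: (+x,+y),(+x,-y),(-x,-y),(-x,+y)
T={c:f(p) for c,p in zip([(.102,.18),(.102,-.18),(-.102,-.18),(-.102,.18)],[(247,225),(537,271),(512,437),(217,388)])}
W={c:at_h("top",*p,.03) for c,p in T.items()}
def to(p,c):return np.array([p[0]+np.cos(p[2])*c[0]-np.sin(p[2])*c[1],p[1]+np.sin(p[2])*c[0]+np.cos(p[2])*c[1]])
r=least_squares(lambda p:np.concatenate([to(p,c)-W[c][:2] for c in W]),[.5,0,-.1]);print("rim",r.x,(r.fun*1e3).round(1))
# battery points + depth
d=np.load('top0.npz')['d'];im=np.load('top0.npz')['im']
dd=cv2.medianBlur(d,3)
vv,uu=np.mgrid[195:275,275:395];P=np.array([world("top",u,v,dd[v,u]) for v,u in zip(vv.ravel(),uu.ravel())]);
col=im[195:275,275:395].reshape(-1,3).astype(int)
m=(abs(P[:,2]-.154)<.008);print("battop pts",m.sum(),P[m].mean(0), cv2.minAreaRect(P[m,:2].astype(np.float32)))
vv,uu=np.mgrid[255:295,340:375];P=np.array([world("top",u,v,dd[v,u]) for v,u in zip(vv.ravel(),uu.ravel())])
c=im[255:295,340:375].reshape(-1,3).astype(int)
m=(abs(P[:,2]-.134)<.012)&(c[:,1]>110)&(c[:,0]>c[:,2]+25)
print("spacer top",m.sum(),P[m].mean(0),cv2.minAreaRect(P[m,:2].astype(np.float32)))
t=r.x;R=np.array([[np.cos(t[2]),np.sin(t[2])],[-np.sin(t[2]),np.cos(t[2])]])
print("spacer in tray",R@(P[m].mean(0)[:2]-t[:2]))
for n,y in(("L",.065),("M",0),("R",-.065)):
    w=to(t,(.005,y));print(n,w,proj("side",np.r_[w,.17]),proj("top",np.r_[w,.17]))
for xy in((.067,.108),(.067,-.108)):
    print("post",proj("top",np.r_[to(t,xy),.174]),proj("side",np.r_[to(t,xy),.174]))
    
for q in("grease_jar",):
  for r in optics.pinpoint("top",q)[:1]:print(q,at_h("top",r["centre"][0]*640,r["centre"][1]*480,0))
im2=im.copy()
for z,L in((.154,[(.094,.13),(.094,-.13),(-.036,-.13),(-.036,.13)]),(.03,list(T))):
    q=np.array([proj("top",np.r_[to(t,c),z]) for c in L]);cv2.polylines(im2,[np.round(q*16).astype(np.int32)],True,(0,255,0),1,shift=4)
save(cv2.resize(im2[200:320,260:420],(800,600)),'t2.png')
E
```

```text
rim [ 0.55263857 -0.02855432 -0.19279714] [ 1.   0.9 -0.2 -0.6 -0.2 -0.4 -0.6  0.1]Traceback (most recent call last):
  File "<stdin>", line 12, in <module>
  File "h.py", line 9, in world
    p=optics.camera_params(cam);return np.array(p["R"]).T@(ray(cam,u,v)*z-np.array(p["t"]).ravel())
ValueError: time passes only in moves, steps and waits
```

```bash
python3 - <<'E'
s=open('h.py').read().replace('optics.camera_params(cam)','PAR[cam]').replace('def ray','PAR={c:optics.camera_params(c) for c in("side","top")}\nTRAY=(.5526,-.0286,-.1928)\ndef to(c,p=TRAY):\n    C,S=np.cos(p[2]),np.sin(p[2]);return np.array([p[0]+C*c[0]-S*c[1],p[1]+S*c[0]+C*c[1]])\ndef inv(w,p=TRAY):\n    C,S=np.cos(p[2]),np.sin(p[2]);d=np.array(w)[:2]-np.array(p[:2]);return np.array([C*d[0]+S*d[1],-S*d[0]+C*d[1]])\ndef ray',1)
open('h.py','w').write(s)
E
python3 - <<'E'
from h import *
a=np.load('top0.npz');d=a['d'];im=a['im'];dd=cv2.medianBlur(d,3)
def pts(v0,v1,u0,u1):
    vv,uu=np.mgrid[v0:v1,u0:u1];return np.array([world("top",u,v,dd[v,u]) for v,u in zip(vv.ravel(),uu.ravel())]),im[v0:v1,u0:u1].reshape(-1,3).astype(int)
P,c=pts(195,275,275,395)
m=(abs(P[:,2]-.156)<.009)&(P[:,0]>.48);print("battop",m.sum(),P[m].mean(0),cv2.minAreaRect(P[m,:2].astype(np.float32)))
print("expected centre",to((.029,0)))
P,c=pts(255,295,340,375)
m=(abs(P[:,2]-.134)<.012)&(c[:,1]>110)&(c[:,0]>c[:,2]+25)
w=P[m].mean(0);print("spacer",m.sum(),w,cv2.minAreaRect(P[m,:2].astype(np.float32)),inv(w))
for n,y in(("L",.065),("M",0),("R",-.065)):
    h=to((.005,y));print(n,h,proj("side",np.r_[h,.17]))
    Q,_=pts(225,265,290,370);T=np.array([inv(q) for q in Q]);k=(abs(T[:,1]-y)<.018)&(Q[:,2]>.19)&(abs(T[:,0])<.05)
    print(" cap pts",k.sum(),T[k].mean(0),Q[k,2].max(),T[k][np.argsort(Q[k,2])[-5:],0])
r=optics.pinpoint("top","grease_jar")[0]["centre"];print("jar",inv(at_h("top",r[0]*640,r[1]*480,0)))
im2=im.copy()
for z,L in((.154,[(.094,.13),(.094,-.13),(-.036,-.13),(-.036,.13)]),(.03,[(.102,.18),(.102,-.18),(-.102,-.18),(-.102,.18)])):
    q=np.array([proj("top",np.r_[to(c),z]) for c in L]);cv2.polylines(im2,[np.round(q*16).astype(np.int32)],True,(0,255,0),1,shift=4)
save(cv2.resize(im2[200:320,260:420],(800,600)),'t2.png')
E
```

```text
battop 3810 [ 0.5826248  -0.03146599  0.1547075 ] ((0.5834031105041504, -0.031192943453788757), (0.2605785131454468, 0.13114705681800842), 78.6151351928711)
expected centre [ 0.58106268 -0.03415663]
spacer 251 [ 0.47198734 -0.1018422   0.13308014] ((0.47223395109176636, -0.1018788069486618), (0.0456467866897583, 0.04543172940611839), 76.85729217529297) [-0.06508526 -0.08733115]
L [0.56996186 0.03423761] (np.float64(320.36000074240366), np.float64(217.01961698386742))
 cap pts 68 [0.00995917 0.06634722] 0.21474896584591535 [0.01157445 0.01193962 0.01149456 0.00921899 0.00877405]
M [ 0.55750736 -0.02955804] (np.float64(325.9801479181134), np.float64(230.93529180480897))
 cap pts 53 [0.00272329 0.00200379] 0.21598991112006485 [ 3.50852887e-05 -4.08781255e-04  1.79162491e-03  2.56014994e-03
  2.08159022e-03]
R [ 0.54505285 -0.09335369] (np.float64(332.0637834868406), np.float64(245.99655872716875))
 cap pts 52 [ 0.00270856 -0.0629112 ] 0.214711349049173 [0.0026216  0.00021724 0.00106643 0.0006233  0.00285891]
jar [-0.07127315 -0.24842226]
```

View pics/t2.png

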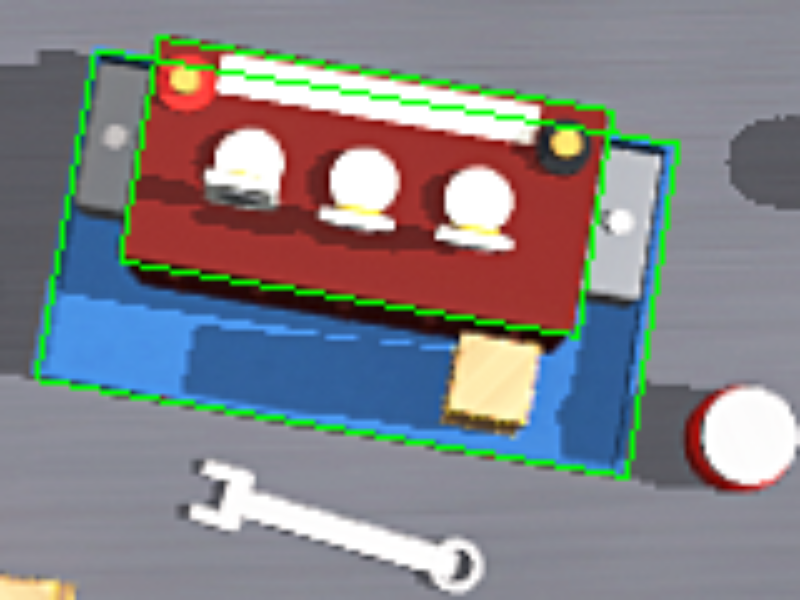

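```bash
sed -i 's/^TRAY=.*/TRAY=(.5535,-.0273,-.1955)/' h.py; python3 - <<'E'
from h import *
s=ctrl.observe();p=np.array(s["tool_pos"])
for n,c in dict(L0=(-.04,.065),L1=(.045,.065),M0=(-.04,0),M1=(.045,0),R0=(-.04,-.065),R1=(.045,-.065),S0=(-.066,-.145),S1=(-.066,-.04)).items():
    w=to(c);print(n,w.round(4),((w-p[:2])*100).round(1))
print("unit x",to((1,0))-to((0,0)),"unit y",to((0,1))-to((0,0)), p)
E
```

```text
L0 [0.5269 0.0442] [ 29.2 -53.5]
L1 [0.6103 0.0277] [ 37.5 -55.1]
M0 [ 0.5143 -0.0195] [ 27.9 -59.9]
M1 [ 0.5976 -0.036 ] [ 36.2 -61.5]
R0 [ 0.5016 -0.0833] [ 26.6 -66.2]
R1 [ 0.585  -0.0998] [ 35.  -67.9]
S0 [ 0.4606 -0.1567] [ 22.5 -73.6]
S1 [ 0.481  -0.0537] [ 24.6 -63.3]
unit x [ 0.98095066 -0.19425703] unit y [0.19425703 0.98095066] [0.23519405 0.57908437 0.23129848]
```

```bash
python3 -m inch '{"slide":[[3,-5.3,2],[6,-10.6,2],[9,-16,2],[12,-21.4,2],[15,-27,2],[18,-32,2],[21,-38,2],[24,-43,2],[27,-48.5,2],[29.2,-53.5,2]],"angular":[[0,0,0.1],[0,0,0.19],[0,0,0.19],[0,0,0.19],[0,0,0.19],[0,0,0.19],[0,0,0.19],[0,0,0.19],[0,0,0.19],[0,0,0.19]]}' 1 30
python3 -m inch '{"slide":[[0,0,0],[0,0,0],[0,0,-3],[0,0,-6],[0,0,-6]],"angular":[[0,0,0],[0,0,0],[0,0,0],[0,0,0],[0,0,0]]}'
python3 - <<'E'
from h import *
s=ctrl.observe();print(inv(s["tool_pos"]),s["tool_pos"],s["tool_rot"],s["joints"])
im,d=optics.snapshot("side");save(cv2.resize(im[130:370,180:500],(800,600)),'s2.png')
E
```

```text
time_s: 2.4
tool_pos: [0.5282, 0.0419, 0.2517]
tool_rot: [0.308, 3.125, 0.0]
force: [0.6, 0.6, 0.3]
grip_width: 0.0001
grip_force: 0.0
time_s: 3.02
tool_pos: [0.5242, 0.0458, 0.1885]
tool_rot: [-0.303, -3.12, 0.0]
force: [0.3, -0.5, 0.8]
grip_width: -0.0002
grip_force: 0.0
[-0.04298999  0.06601655] [0.52415312 0.04581008 0.18846851] [-3.02520431e-01 -3.12022405e+00  5.92976252e-05] [-4.64358912e-02  5.25989259e-02  1.88096242e+00  3.20508235e-04
  1.21476225e+00 -1.42403971e+00]
```

View pics/s2.png

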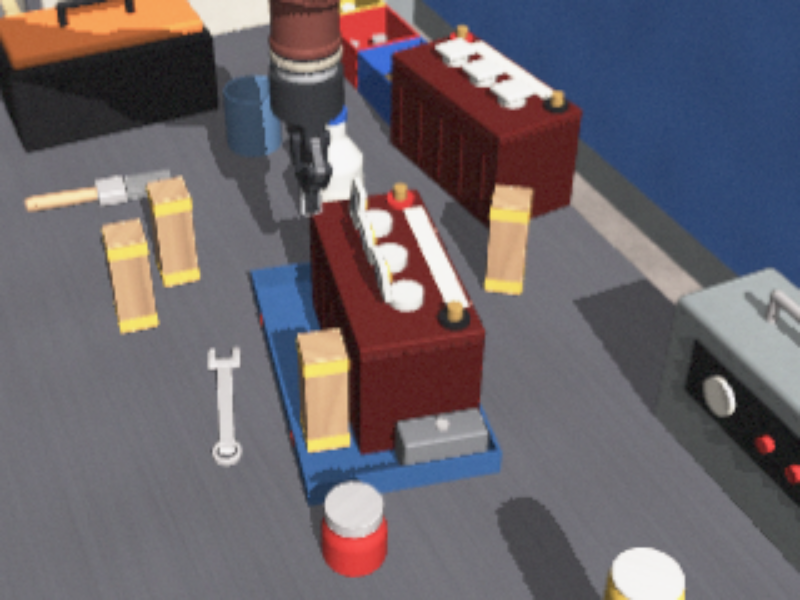

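The side picture shows the shut fingers at (312,205), on the robot side of the left cap at (360,190), as wanted. I push it over.

```bash
python3 -m inch '{"slide":[[2,-0.4,0],[4,-0.8,0],[5.5,-1.1,0],[7,-1.4,-0.4],[8,-1.6,-0.8],[8,-1.6,-1.1],[8,-1.6,-1.4],[8,-1.6,-1.6],[8,-1.6,-1.6]],"angular":[[0,0,0],[0,0,0],[0,0,0],[0,0,0],[0,0,0],[0,0,0],[0,0,0],[0,0,0],[0,0,0]]}'
```

```text
time_s: 4.2
tool_pos: [0.6066, 0.0282, 0.175]
tool_rot: [-0.307, -3.126, -0.0]
force: [0.8, -0.4, -0.4]
grip_width: 0.0004
grip_force: 0.0
```

```bash
python3 -m inch '{"slide":[[0,0,-0.15],[0,0,-0.3],[0,0,-0.3]],"angular":[[0,0,0],[0,0,0],[0,0,0]]}'
```

```text
time_s: 4.58
tool_pos: [0.6071, 0.0282, 0.1739]
tool_rot: [-0.307, -3.126, 0.0]
force: [-3.9, -0.4, 6.7]
grip_width: -0.0001
grip_force: 3.1
```

```bash
python3 -m inch '{"slide":[[0,0,3],[0,0,6],[-5,-2.4,6.3],[-9.3,-4.8,6.3],[-9.3,-4.8,6.3],[-9.3,-4.8,3],[-9.3,-4.8,1.8],[-9.3,-4.8,1.8]],"angular":[[0,0,0],[0,0,0],[0,0,0],[0,0,0],[0,0,0],[0,0,0],[0,0,0],[0,0,0]]}'
python3 -m inch '{"slide":[[2,-0.4,0],[4,-0.8,0],[5.5,-1.1,0],[7,-1.4,-0.4],[8,-1.6,-0.8],[8,-1.6,-1.1],[8,-1.6,-1.4],[8,-1.6,-1.6],[8,-1.6,-1.8],[8,-1.6,-1.8]],"angular":[[0,0,0],[0,0,0],[0,0,0],[0,0,0],[0,0,0],[0,0,0],[0,0,0],[0,0,0],[0,0,0],[0,0,0]]}'
python3 -m inch '{"slide":[[0,0,3],[0,0,6],[-5,-2.4,6.3],[-9.3,-4.8,6.3],[-9.3,-4.8,6.3],[-9.3,-4.8,3],[-9.3,-4.8,1.8],[-9.3,-4.8,1.8]],"angular":[[0,0,0],[0,0,0],[0,0,0],[0,0,0],[0,0,0],[0,0,0],[0,0,0],[0,0,0]]}'
python3 -m inch '{"slide":[[2,-0.4,0],[4,-0.8,0],[5.5,-1.1,0],[7,-1.4,-0.4],[8,-1.6,-0.8],[8,-1.6,-1.1],[8,-1.6,-1.4],[8,-1.6,-1.6],[8,-1.6,-1.8],[8,-1.6,-1.8]],"angular":[[0,0,0],[0,0,0],[0,0,0],[0,0,0],[0,0,0],[0,0,0],[0,0,0],[0,0,0],[0,0,0],[0,0,0]]}'
python3 -m inch '{"slide":[[0,0,3],[0,0,6]],"angular":[[0,0,0],[0,0,0]]}'
python3 - <<'E'
from h import *
s=ctrl.observe();w=to((-.066,-.15));print(inv(s["tool_pos"]),(w-s["tool_pos"][:2])*100)
E
```

```text
time_s: 5.58
tool_pos: [0.5138, -0.0195, 0.1892]
tool_rot: [-0.306, -3.124, -0.001]
force: [0.2, 0.4, 0.6]
grip_width: 0.0
grip_force: 0.0
time_s: 6.82
tool_pos: [0.5938, -0.0358, 0.1739]
tool_rot: [-0.307, -3.126, 0.0]
force: [-2.2, 1.3, 6.3]
grip_width: -0.0
grip_force: 3.2
time_s: 7.82
tool_pos: [0.5007, -0.0833, 0.1891]
tool_rot: [-0.306, -3.124, -0.001]
force: [-0.0, 0.3, -0.5]
grip_width: 0.0003
grip_force: 0.0
time_s: 9.07
tool_pos: [0.5808, -0.0998, 0.1739]
tool_rot: [-0.307, -3.126, 0.0]
force: [-2.2, 1.1, 6.0]
grip_width: -0.0001
grip_force: 3.2
time_s: 9.32
tool_pos: [0.5803, -0.0997, 0.2323]
tool_rot: [-0.307, -3.125, -0.001]
force: [1.1, 0.8, -0.8]
grip_width: -0.0001
grip_force: 0.0
[ 0.04035268 -0.0657828 ] [-12.06865122  -6.19531618]
```

```bash
python3 -m inch '{"slide":[[-4,-2.1,0],[-8,-4.1,0],[-12.1,-6.2,0],[-12.1,-6.2,0],[-12.1,-6.2,-4],[-12.1,-6.2,-8],[-12.1,-6.2,-11.4],[-12.1,-6.2,-11.4]],"angular":[[0,0,0],[0,0,0],[0,0,0],[0,0,0],[0,0,0],[0,0,0],[0,0,0],[0,0,0]]}'
python3 - <<'E'
from h import *
s=ctrl.observe();print(inv(s["tool_pos"]))
a,_=optics.snapshot("top");b,_=optics.snapshot("side")
a=cv2.resize(a[200:320,280:440],(400,300));b=cv2.resize(b[190:350,240:400],(400,400))[:400]
o=np.zeros((400,800,3),np.uint8);o[:300,:400]=a;o[:,400:]=b;save(o,'c3.png')
E
```

```text
time_s: 10.32
tool_pos: [0.4582, -0.1601, 0.1153]
tool_rot: [-0.306, -3.12, -0.005]
force: [-0.1, 0.3, -0.0]
grip_width: 0.0002
grip_force: 0.0
[-0.06773122 -0.1488054 ]
```

View pics/c3.png

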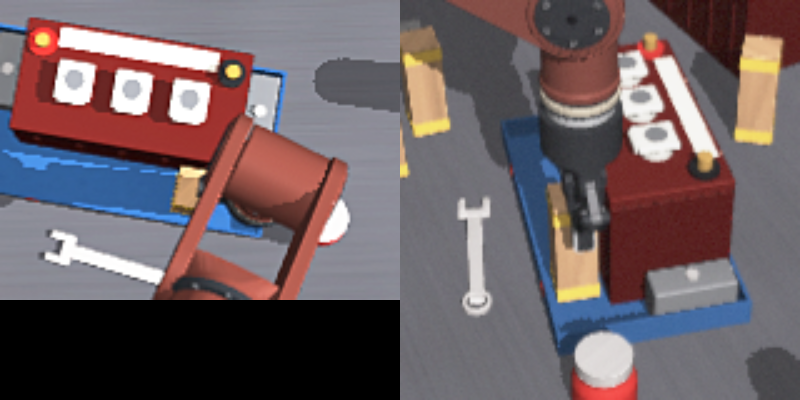

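All three caps lie shut (top picture, 75–190 / 80–100), and the fingers stand on the -y side of the block (at (580,230) on the right half). I push along +y.

```bash
python3 -m inch '{"slide":[[0.3,1.5,0],[0.5,2.5,0],[0.7,3.5,0],[0.9,4.5,0],[1.1,5.5,0],[1.3,6.5,0],[1.5,7.5,0],[1.6,8.2,0],[1.6,8.2,0],[1.6,8.2,0]],"angular":[[0,0,0],[0,0,0],[0,0,0],[0,0,0],[0,0,0],[0,0,0],[0,0,0],[0,0,0],[0,0,0],[0,0,0]]}'
python3 - <<'E'
from h import *
s=ctrl.observe();print(inv(s["tool_pos"]))
a,_=optics.snapshot("top");b,_=optics.snapshot("side")
a=cv2.resize(a[200:320,280:440],(400,300));b=cv2.resize(b[190:350,240:400],(400,400))
o=np.zeros((400,800,3),np.uint8);o[:300,:400]=a;o[:,400:]=b;save(o,'c4.png')
E
```

```text
time_s: 11.68
tool_pos: [0.4762, -0.08, 0.1183]
tool_rot: [0.307, 3.127, -0.0]
force: [0.2, -0.3, 0.5]
grip_width: -0.0001
grip_force: 0.0
[-0.06559397 -0.06675886]
```

View pics/c4.png

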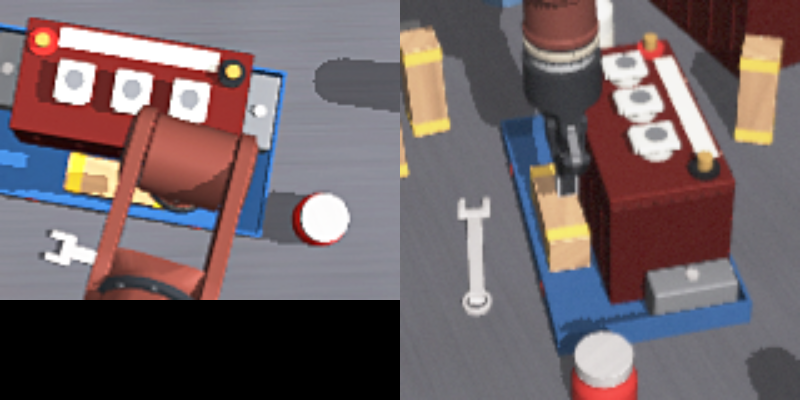

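The block now lies flat along the gap (right half, (560,215)) and the caps are shut. I retreat upward and verify.

```bash
python3 -m inch '{"slide":[[0,0,4],[0,0,9],[0,0,14],[-5,0,16],[-10,0,16],[-10,0,16]],"angular":[[0,0,0],[0,0,0],[0,0,0],[0,0,0],[0,0,0],[0,0,0]]}'
python3 - <<'E'
from h import *
a,d=optics.snapshot("top");b,ds=optics.snapshot("side")
for c,im,dd in(("side",b,ds),("top",a,d)):
    for m in optics.masks_of(c,"spacer")[:5]:
        v,u=np.nonzero(m["mask"]);P=np.array([world(c,x,y,dd[y,x]) for x,y in zip(u,v) if dd[y,x]>0])
        t=np.array([inv(p) for p in P])
        if abs(np.median(t[:,0])+.067)<.04 and abs(np.median(t[:,1]))<.15: print(c,round(m["p"],2),np.percentile(t,[2,98],axis=0).round(3).tolist(),np.percentile(P[:,2],[5,50,95]).round(4))
    C=[]
vv,uu=np.mgrid[215:275,280:395];P=np.array([world("top",x,y,d[y,x]) for x,y in zip(uu.ravel(),vv.ravel())]);T=np.array([inv(p) for p in P])
for y in(.065,0,-.065):
    h=[P[(abs(T[:,1]-y)<.015)&(abs(T[:,0]-x)<.006),2].mean().round(4) for x in(.015,.04)];print("cap",y,h)
a=cv2.resize(a[200:320,280:440],(400,300));b=cv2.resize(b[190:350,240:400],(400,400))
o=np.zeros((400,800,3),np.uint8);o[:300,:400]=a;o[:,400:]=b;save(o,'c5.png')
E
```

```text
time_s: 12.52
tool_pos: [0.3738, -0.0798, 0.278]
tool_rot: [0.31, 3.126, -0.001]
force: [0.6, -0.5, -0.4]
grip_width: 0.0
grip_force: 0.0
side 0.76 [[-0.085, -0.07], [-0.042, 0.053]] [0.0125 0.0455 0.0496]
top 0.79 [[-0.085, -0.061], [-0.037, 0.068]] [0.0109 0.0487 0.0555]
cap 0.065 [np.float64(0.1737), np.float64(0.1742)]
cap 0 [np.float64(0.1749), np.float64(0.175)]
cap -0.065 [np.float64(0.1738), np.float64(0.174)]
```

View pics/c5.png

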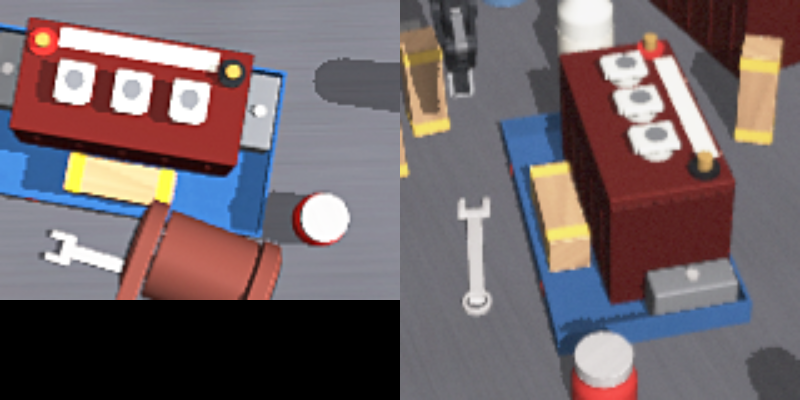

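The block lies flat in the gap (top at about 49 mm, tray x about -63 mm, y about 0), the caps are level at 174 mm, the robot is clear and the bystanders look unmoved.

```bash
python3 -c "
from plant import job;print(job.close_job())"
```

```text
the job is handed in; nothing more can be done
None
```

I handed the job in at about 12.5 s of the 43 s allowed: in the last pictures all three caps are shut and the packing block lies flat in its gap, the arm touches nothing and the other things look unmoved; the judge gave no verdict.

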